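Log a view and hold the specimen wheel at its third stop

TASK

Log the next view on the frame counter: swing its sprung advance lever all the way to its stop, then let it spring back home. Then take the bar grip of the specimen wheel and turn it clockwise (seen from above) three clicks, to its third stop, so that the third well on from the present one stands at the pointer; do not run on past that stop. The wheel springs home if let go, so finish while holding the grip there, and leave the other things on the table undisturbed.

Things in the scene. Friction and masses are not known exactly. Their poses are not given: they have to be found in the camera images.
- counter_base: Frame counter, fixed to the table: grey housing, deck 40 mm above the table, a steel lever and two 8 mm stop pins (tops at 51 mm) on it. Origin on the table under the lever's pivot; the housing runs from -90 to +50 mm along its own x and +-62 mm along its own y; z up. Its -x side, where the lever is, faces roughly to the robot.
- lever_pivot (a point): Point on the vertical pivot axis of the advance lever, at the height of point lever_post (74 mm above the table).
- lever_post (a point): Point on the axis of the upright round black post at the end of the advance lever, 68 mm from the pivot axis. The post is 12 mm in diameter, stands from 51 to 91 mm above the table; this point is at 74 mm. It moves with the lever. Can be pinched from above from any side or pushed.
- advance_lever (a joint): Lever angle about its vertical pivot, rad: 0 at rest, 0.90 at its stop, growing counter-clockwise seen from above. At rest it points 0.45 rad from the housing's own -x towards its +y, at the stop 0.45 rad from -x towards -y. A spring drives it back to 0: 0.06 N m at rest, 0.24 N m (3.5 N at the post) at the stop.
- wheel_base: Base of the specimen wheel, fixed to the table: grey box 150 x 150 mm, top 34 mm above the table. Origin on the table under the wheel's vertical axis; its own z is up. A small steel pointer (top 56 mm above the table, inner end 63 mm from the axis) stands at the middle of its own -x side. The wheel on it is an aluminium disc 126 mm across, top 50 mm above the table, with six small wells near its rim.
- grip_centre (a point): Point on the wheel's vertical axis inside the black bar grip, 74 mm above the table; x along the bar, turning with it (at home parallel to the base's own x). Bar 46 mm long, 14 mm thick, flat sided, from 54 to 88 mm above the table; a 42 mm round flange, 3 mm high, at its foot. Below: steel hub, 56 mm across, top at 54 mm.
- index_wheel (a joint): Wheel angle, rad: 0 at home, grows clockwise seen from above. Click stops at 0.40, 0.80, 1.20 (third), 1.60, 2.00; end at 2.15. A return spring (0.08 N m at home, 0.11 at the third stop) always drives it home; the detent adds +-0.05 N m: resistance peaks 0.10 rad after each stop and is least 0.10 rad before the next, so clicks are felt but do not hold the wheel.
- dropper_bottle: Bystander: small bottle with a rubber dropper, 33 mm in diameter, 99 mm tall, loose. Origin under its foot.
- petri_dish: Bystander: clear dish, 68 mm in diameter, 18 mm tall, loose. Origin under its foot.
- swab_cup: Bystander: clear cup of swabs, 82 mm in diameter, 85 mm tall, loose. Origin under its foot.

How it is judged:
By the outcome, as a careful person would: the job done as asked, in the order asked, and still so for the second after the job is handed in, while the arm keeps its last pose, push and grip.
It also fails if it takes over 48 s, if anything falls off the work surface, if the arm or the gripper's body presses on something with over 40 N, if the wrist force passes 120 N, or if a joint passes its speed limit or range.

ROBOT

A 6-joint arm with a two-finger parallel gripper is mounted at the origin on a cart in front of the work surface, level with it; the furniture and walls round the work are solid. World frame = base frame: x ahead of the robot, y to its left, z up, the work surface at z = 0. Lengths are in m, angles in degrees, forces in N, time in s.
With the tool pointing down it reaches from about 0.4 to 0.825 m from the base axis. Payload 7 kg.
Tool frame: the origin (TCP) lies between the finger pads; the fingertips stand 22 mm ahead of it and the grasp point (between the pads) lies 3 mm ahead of it; z points along the fingers, y is the direction in which the jaws open and shut (so a half turn about z gives the same grasp; the last joint's range is limited). The gripper opens to 88 mm and grips with 3 to 60 N. Pads are 19 mm wide; open, the fingers measure 130 mm over their backs; the gripper's body (78 mm by 193 mm) begins 47 mm behind the grasp point.
Start: joints at [87.324, 20.546, 0.682, 0, -70.136, -16.507], TCP at [0.222, 0.637, 0.249] pointing down, gripper open.
Joint ranges: [-176.03, 176.03], [-82.01, 121.73], [-58.28, 71.71], [-173.87, 95.51], [-174.79, -0.11], [-173.66, 173.66]. Speed limits (degrees/s): [136.94, 136.94, 172.46, 180, 180, 180].

INTERFACE

Orientations are given as [roll, pitch, yaw] about the fixed x, y, z axes, in that order (R = Rz(yaw) Ry(pitch) Rx(roll)).
In Python, from plant import telemetry, cams, r gives the robot as it stands.
- The arm moves only by the tool carry_out, never from a script. Its argument "commands" is one flat list of numbers, 5 for each row, row after row: the shift along the world's x, y, z as a fraction of full scale, then the turn about the world's z as a fraction of full scale, then the gripper's target within -1 to 1 (shut at 1, half-way at 0, fully open at -1). In form: [x, y, z, turn, claw, x, y, z, turn, claw, ...]. A call has 1 to 8 rows; each row shifts and turns the commanded pose from where the row before left it; what a row does not reach is not made up. Full scale, the value 1, is 0.04 m for a shift and 4 degrees for a turn. A row lasts 1/10 s, in which the tool goes at most 50 mm and 8.59 degrees, less where a joint would pass 70% of its speed; a pose out of reach is approached as far as the arm can. A call with a number of a shift or a turn outside -1 to 1 is refused whole. A call with a gripper value outside its range is refused whole. The fingers move at their own pace and stop on an object; "grip_force" is the grip in N (left out, the last holds). Time passes only in rows, so rows that do not move let the fingers close. It gives the time, the measured TCP pose, the force and the opening at its end, in the units of the state.
- telemetry.get_state(): the state, without advancing time (a new reading comes with each control period).
- cams.capture(name): name is "scene" or "top"; returns a dict with "frame" (420x560x3 uint8, red, green, blue), "camera_matrix" (3x3 intrinsics, pixels), "camera_from_world" (4x4, takes a point from world to camera coordinates). Camera axes: x right, y down, z forward; pixel columns grow to the right and rows downward; lengths in m; the calibration is good to about 2 mm. A picture is of the moment at which its call begins. There is no depth.
- r.close_job(): hands the job in, once; it reports no verdict.
The state is a dict: "time_s": time; "joints": joint angles; "qd": joint speeds; "joint_torque": joint torques, N m; "tcp_pos": TCP position; "eef_rot": TCP orientation; "contact_force": force on the tool from outside, world axes, zero at the start; "moment": the same for the moment, N m; "gripper_width": finger opening in m.
Only numpy, scipy, OpenCV 4.12 (cv2) and the standard library are available. Lean on these libraries where they do the work, as an engineer would, in place of code of your own. Each camera call takes 0.05 s, during which the arm holds its last target. There are 200 camera calls.

## Working session

There is one attempt and no reset: what is moved stays moved. The work goes in short steps, Python scripts to look and compute and a tool call to move; the robot and the scene stay as the last step left them, time stands still between calls to the robot, and variables do not carry over. Pictures are saved under pics/ and viewed, about 8 in all and at most 12, crops included, and the job is handed in when it is done.

Besides the shell and the picture viewer there is one more tool, called after "Call:" as name(argument=value, ...) on one line, values as JSON. carry_out: Moves the arm, as the interface text tells. Shift numbers are shares of 0.04 m and turn numbers shares of 4 degrees, none past 1 either way. Its arguments: {"type":"object","properties":{"commands":{"type":"array"},"grip_force":{"type":"number"}},"required":["commands"]}

```bash
ls && mkdir -p pics && cat > h.py <<'E'
import numpy as np, cv2
from plant import telemetry, cams, r
def grab(name):
    c=cams.capture(name); return c["frame"],np.array(c["camera_matrix"]),np.array(c["camera_from_world"])
def ray(K,T,u,v,z):
    R,t=T[:3,:3],T[:3,3]; o=-R.T@t; d=R.T@np.linalg.inv(K)@np.array([u,v,1.])
    return o+d*(z-o[2])/d[2]
def proj(K,T,p):
    q=K@(T[:3,:3]@np.array(p)+T[:3,3]); return q[:2]/q[2]
E
python3 - <<'E'
from h import *
for n in("scene","top"):
    f,K,T=grab(n); cv2.imwrite(f"pics/{n}0.png",f[...,::-1]); np.savez(f"{n}0.npz",f=f,K=K,T=T)
    print(n,K.tolist(),(-T[:3,:3].T@T[:3,3]).round(3))
s=telemetry.get_state(); print({k:np.round(v,3).tolist() for k,v in s.items()})
E
```

```text
pics
scene [[539.8860324085101, 0.0, 278.84814046225233], [0.0, 539.8860324085101, 210.54423382756875], [0.0, 0.0, 1.0]] [-0.022 -0.418  1.002]
top [[382.7615244452857, 0.0, 280.613120265533], [0.0, 382.7615244452857, 206.55288245761196], [0.0, 0.0, 1.0]] [0.438 0.211 0.906]
{'time_s': 0.1, 'joints': [87.325, 20.587, 0.639, -0.018, -70.135, -16.505], 'qd': [0.128, -0.084, 0.146, 0.109, 0.052, -0.021], 'joint_torque': [-0.002, -58.416, 29.375, 7.015, 0.01, -0.0], 'tcp_pos': [0.222, 0.637, 0.248], 'eef_rot': [179.916, -0.007, -19.186], 'contact_force': [0.311, 0.05, -0.524], 'moment': [0.014, 0.028, 0.026], 'gripper_width': 0.088}
```

View pics/scene0.png

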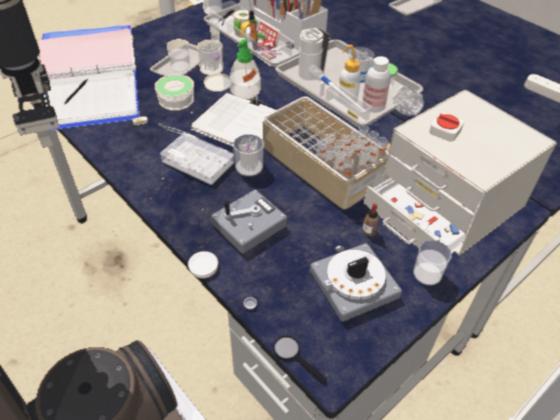

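View pics/top0.png

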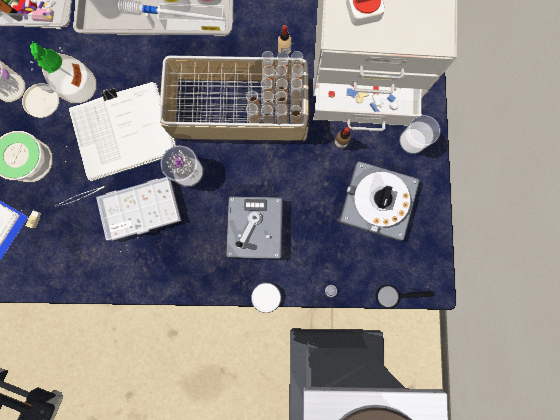

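The scene view shows the counter at about (250,218) and the wheel at (356,275). In the top view the counter is at (255,228), with its lever post at about (240,244), and the wheel is at (382,200).

```bash
python3 - <<'E'
from h import *
a=np.load("top0.npz");f,K,T=a["f"],a["K"],a["T"]
c1=cv2.resize(f[185:270,215:300],None,fx=4.6,fy=4.6,interpolation=cv2.INTER_CUBIC)
c2=cv2.resize(f[155:245,335:425],(391,391),interpolation=cv2.INTER_CUBIC)
cv2.imwrite("pics/crop1.png",np.hstack([c1,c2])[...,::-1])
for n,u,v,z in [("c TL",229,198,.04),("c TR",281,200,.04),("c BR",282,258,.04),("c BL",228,257,.04),("pivot",256,217,.06),("post",239.5,244,.091),
 ("w TL",354,164,.034),("w TR",420,175,.034),("w BR",408,240,.034),("w BL",341,226,.034),("grip",383,197,.088)]:
    print(n,ray(K,T,u,v,z).round(4))
E
```

```text
c TL [0.5769 0.3359 0.04  ]
c TR [0.574  0.2166 0.04  ]
c BR [0.4424 0.2124 0.04  ]
c BL [0.4428 0.3337 0.04  ]
pivot [0.5318 0.2715 0.06  ]
post [0.4702 0.303  0.091 ]
w TL [0.6624 0.0475 0.034 ]
w TR [ 0.6383 -0.1053  0.034 ]
w BR [ 0.4872 -0.0729  0.034 ]
w BL [0.5168 0.0788 0.034 ]
grip [ 0.5762 -0.0042  0.088 ]
```

View pics/crop1.png

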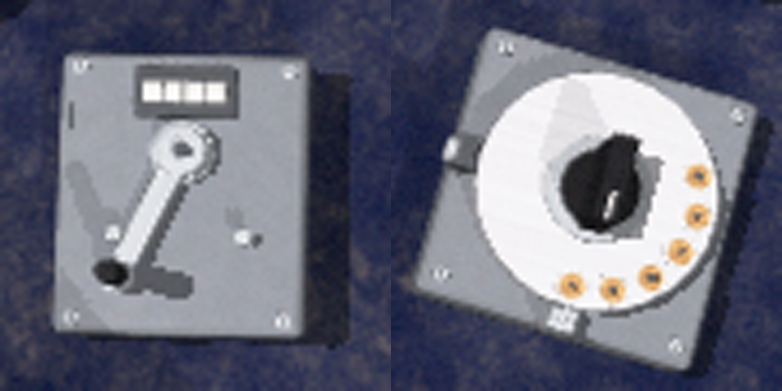

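The crop shows the pointer at (565,318), next to the first well, so the wheel's −x side faces the bottom of the picture. The lever post is at (110,272), and the pins are at (113,232) and (243,237). Next I'll get precise positions from masks.

```bash
cat > loc.py <<'E'
from h import *
def blob(m,box):
    x0,y0,x1,y1=box; k=np.zeros_like(m); k[y0:y1,x0:x1]=m[y0:y1,x0:x1]
    n,l,s,c=cv2.connectedComponentsWithStats(k); i=1+np.argmax(s[1:,4]); return (l==i).astype(np.uint8),s[i,4],c[i]
def metric(m,K,T,z):  # contour points on plane z
    c=max(cv2.findContours(m,0,cv2.CHAIN_APPROX_NONE)[0],key=cv2.contourArea)[:,0]
    c=cv2.convexHull(c)[:,0]
    return np.array([ray(K,T,u,v,z)[:2] for u,v in c],np.float32)
E
python3 - <<'E'
from loc import *
boxes={"top":dict(w=(335,155,425,245),c=(215,185,300,270)),"scene":dict(w=(305,235,410,325),c=(205,185,295,255))}
for n in("top","scene"):
    a=np.load(n+"0.npz");f,K,T=a["f"],a["K"],a["T"]
    hsv=cv2.cvtColor(f,cv2.COLOR_RGB2HSV); 
    notblue=((f[...,2].astype(int)-f[...,0]<22)&(hsv[...,2]>70)).astype(np.uint8)
    white=((hsv[...,2]>205)&(hsv[...,1]<50)).astype(np.uint8)
    black=(hsv[...,2]<55)&(f[...,2].astype(int)-f[...,0]<12)
    black=black.astype(np.uint8)
    for o,z in(("w",.034),("c",.04)):
        m,A,_=blob(notblue,boxes[n][o]); p=metric(m,K,T,z); print(n,o,A,"rect",cv2.minAreaRect(p*1000))
        if o=="w":
            m,A,_=blob(white,boxes[n][o]); p=metric(m,K,T,.05); print(n,"disc",A,cv2.fitEllipse(p*1000), [float(x) for x in cv2.minEnclosingCircle(p*1000)[0]])
        m,A,c=blob(black,boxes[n][o]); print(n,o,"black",A,c, ray(K,T,*c,.088), cv2.minAreaRect(np.argwhere(m)[:,::-1].astype(np.float32)))
E
```

```text
top w 4042 rect ((577.6046752929688, -7.490516662597656), (156.96405029296875, 156.5952606201172), 72.79803466796875)
top disc 1716 ((579.5646362304688, -11.53091812133789), (123.9657974243164, 124.5794906616211), 164.822509765625) [579.5654907226562, -11.625566482543945]
top w black 258 [383.41472868 196.87596899] [ 0.57646677 -0.00508471  0.088     ] ((383.0, 197.0), (20.0, 16.0), 90.0)
top c 3476 rect ((502.8500061035156, 289.0207214355469), (158.8032684326172, 151.40283203125), 0.8133602738380432)
top c black 23 [239.39130435 244.        ] [0.47034821 0.30352241 0.088     ] ((239.5, 244.0), (4.0, 5.0), 90.0)
scene w 4393 rect ((570.9208984375, -7.987274169921875), (181.4669647216797, 189.0742950439453), 75.31681823730469)
scene disc 1501 ((576.5250244140625, -11.229878425598145), (122.1219253540039, 135.46800231933594), 73.50836181640625) [574.3240356445312, -10.8284273147583]
scene w black 235 [357.99574468 268.85531915] [ 0.56462241 -0.02582877  0.088     ] ((358.9386901855469, 269.0896301269531), (15.054929733276367, 21.174030303955078), 60.945396423339844)
scene c 3229 rect ((513.2708740234375, 267.55584716796875), (191.0120086669922, 227.99913024902344), 69.36962890625)
scene c black 34 [226.85294118 207.23529412] [0.46310931 0.29357222 0.088     ] ((226.5, 208.0), (10.0, 3.0), 90.0)
```

```bash
python3 - <<'E'
from loc import *
a=np.load("top0.npz");f,K,T=a["f"],a["K"],a["T"]
C=lambda x,y,z:ray(K,T,215+x/4.6-.4,185+y/4.6-.4,z)
W=lambda x,y,z:ray(K,T,335+(x-391)/4.344-.4,155+y/4.344-.4,z)
q=[C(*p,.04) for p in((62,55),(308,58),(303,337),(55,330))]; print(np.round(q,4),np.mean(q,0))
for i,j in((3,0),(2,1)): d=q[j]-q[i]; print("yaw",np.degrees(np.arctan2(d[1],d[0])))
P=C(183,150,.055);B=C(110,272,.091);print("pivot",P,"post",B,np.linalg.norm((B-P)[:2]),np.degrees(np.arctan2(*(B-P)[1::-1])))
q=[W(*p,.034) for p in((490,28),(757,105),(690,371),(413,287))]; print(np.round(q,4),np.mean(q,0))
for i,j in((3,0),(2,1)): d=q[j]-q[i]; print("yaw",np.degrees(np.arctan2(d[1],d[0])))
p=W(564,318,.056); d=np.array([.579,-.0115])-p[:2];print("ptr",p,np.degrees(np.arctan2(d[1],d[0])),np.linalg.norm(d))
# two view post: project candidate into both
b=np.load("scene0.npz")
for X in ([B[0],B[1],.091],[B[0],B[1],.051]): print(proj(K,T,X),proj(b["K"],b["T"],X))
E
```

```text
[[0.5803 0.3382 0.04  ]
 [0.5805 0.2154 0.04  ]
 [0.4426 0.2158 0.04  ]
 [0.4442 0.337  0.04  ]] [0.51190666 0.27660407 0.04      ]
yaw 0.5094755847170448
yaw -0.1699368278628257
pivot [0.53183488 0.27548518 0.055     ] post [0.47077224 0.30506541 0.091     ] 0.06785010053926732 154.15332233823295
[[ 0.6696  0.0395  0.034 ]
 [ 0.6293 -0.1024  0.034 ]
 [ 0.487  -0.0625  0.034 ]
 [ 0.529   0.0818  0.034 ]] [ 0.5787495  -0.01089761  0.034     ]
yaw -16.729332698470476
yaw -15.644417244833729
ptr [0.51191106 0.00794631 0.056     ] -16.164690984214936 0.06985044669873851
[238.51304348 243.73043478] [226.38613569 202.05409154]
[240.56309139 244.48312371] [227.30080941 213.64972753]
```

Call:
carry_out(commands=[0.57,-0.75,0,0.6,0,0.57,-0.75,0,0.6,0,0.57,-0.75,0,0.6,0,0.57,-0.75,0,0.6,0,0.57,-0.75,0,0.6,0,0.57,-0.75,0,0.6,0,0.57,-0.75,0,0.6,0,0.57,-0.75,0,0.6,0], grip_force=20)

```text
time_s: 0.9
tcp_pos: [0.4047, 0.396, 0.2483]
eef_rot: [180.0, 0.0, 0.1]
contact_force: [0.6, 0.3, -0.1]
gripper_width: 0.0441
```

Call:
carry_out(commands=[0.55,-0.76,0,0,0,0.55,-0.76,0,0,0,0.55,-0.76,0,0,0,0,0,-1,0,0,0,0,-1,0,0,0,0,-0.8,0,0,0,0,0,0,0,0,0,0,0,0])

```text
time_s: 1.7
tcp_pos: [0.4704, 0.3063, 0.1369]
eef_rot: [179.9, 0.0, 0.0]
contact_force: [-0.6, 0.7, 0.9]
gripper_width: 0.0439
```

```bash
python3 - <<'E'
from h import *
o=[]
for n,b in(("top",(195,165,320,285)),("scene",(170,150,295,270))):
    f,K,T=grab(n); o.append(cv2.resize(f[b[1]:b[3],b[0]:b[2]],(390,375),interpolation=cv2.INTER_CUBIC))
cv2.imwrite("pics/above.png",np.hstack(o)[...,::-1])
E
```

```text
(no output)
```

View pics/above.png

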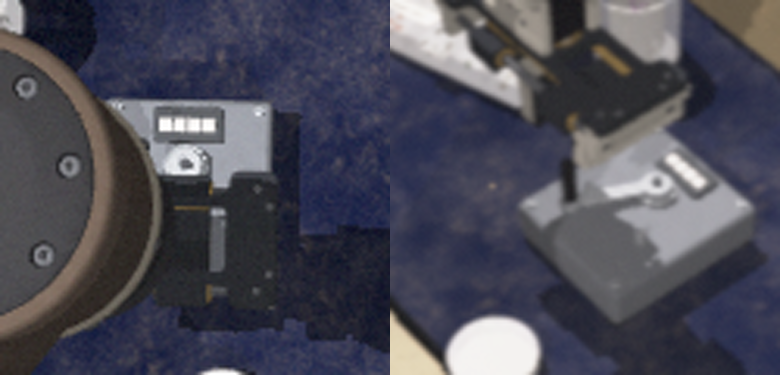

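The fingers straddle the post (right panel, about (568,180)) with nothing in the way, so I'll descend and then start pushing.

Call:
carry_out(commands=[0,0,-0.45,0,0,0,0,-0.45,0,0,0,0,-0.45,0,0,0,0,0,0,0,0,-0.2,0,0,0,0,-0.2,0,0,0,0,0,0,0,0])

```text
time_s: 2.5
tcp_pos: [0.4706, 0.2898, 0.084]
eef_rot: [-179.9, -0.1, -0.0]
contact_force: [0.5, 0.9, 1.2]
gripper_width: 0.0439
```

Call:
carry_out(commands=[-0.09,-0.25,0,0,0,-0.06,-0.25,0,0,0,-0.02,-0.25,0,0,0,0.02,-0.25,0,0,0,0.06,-0.25,0,0,0,0,0,0,0,0])

```text
time_s: 3.1
tcp_pos: [0.4667, 0.239, 0.0826]
eef_rot: [180.0, 0.0, -0.0]
contact_force: [-1.9, 2.4, 0.2]
gripper_width: 0.0436
```

Call:
carry_out(commands=[0.05,-0.12,0,0,0,0.02,-0.05,0,0,0,0,0,0,0,0])

```text
time_s: 3.4
tcp_pos: [0.4696, 0.2334, 0.0825]
eef_rot: [180.0, 0.0, -0.0]
contact_force: [-1.5, 2.8, 0.1]
gripper_width: 0.0438
```

Call:
carry_out(commands=[0.02,-0.05,0,0,0,0,0,0,0,0])

```text
time_s: 3.6
tcp_pos: [0.4702, 0.2317, 0.0825]
eef_rot: [-180.0, 0.0, 0.0]
contact_force: [-2.5, 3.9, -0.7]
gripper_width: 0.0436
```

Call:
carry_out(commands=[0.0,-0.05,0,0,0,0,0,0,0,0])

```text
time_s: 3.8
tcp_pos: [0.4704, 0.2311, 0.0825]
eef_rot: [-179.9, -0.1, 0.0]
contact_force: [-3.5, 10.5, -2.9]
gripper_width: 0.044
```

Call:
carry_out(commands=[0.0,-0.04,0,0,0,0,0,0,0,0])

```text
time_s: 4.0
tcp_pos: [0.4706, 0.2306, 0.0825]
eef_rot: [-179.8, -0.1, 0.0]
contact_force: [-5.0, 14.8, -4.8]
gripper_width: 0.0438
```

```bash
python3 - <<'E'
from h import *
f,K,T=grab("scene"); cv2.imwrite("pics/stop.png",cv2.resize(f[150:270,170:295],(500,480),interpolation=cv2.INTER_CUBIC)[...,::-1])
s=telemetry.get_state();print(s["tcp_pos"],s["contact_force"])
E
```

```text
[0.47058754 0.23060841 0.08252816] [-4.57799899 14.15404616 -3.66618735]
```

View pics/stop.png

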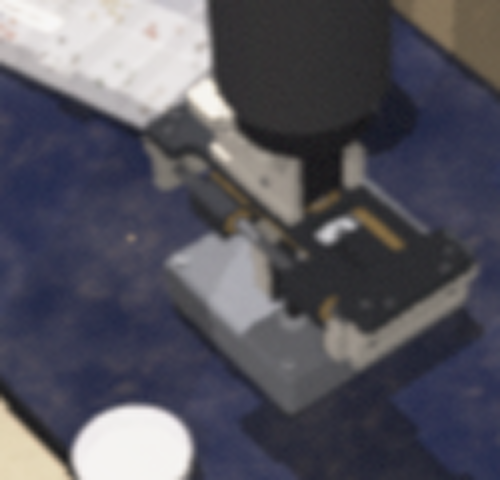

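The force rise (14 N) and the TCP y of 0.2306 both match the expected stop. The picture shows no other contact, so I'll guide the lever back home, centre the gripper round the post and lift.

Call:
carry_out(commands=[-0.06,0.25,0,0,0,-0.08,0.25,0,0,0,-0.03,0.25,0,0,0,0.02,0.25,0,0,0,0.06,0.25,0,0,0,0.09,0.25,0,0,0,0,0.25,0,0,0,0,0.2,0,0,0])

```text
time_s: 4.85
tcp_pos: [0.4701, 0.3063, 0.0822]
eef_rot: [179.9, 0.0, -0.0]
contact_force: [0.1, 0.0, 0.4]
gripper_width: 0.044
```

Call:
carry_out(commands=[0,0,0,0,0,0,0,0.5,0,0,0,0,1,0,0,0,0,1,0,0,0,0,0.5,0,0])

```text
time_s: 5.35
tcp_pos: [0.471, 0.3062, 0.2061]
eef_rot: [-179.9, -0.2, 0.0]
contact_force: [0.2, 0.8, 0.3]
gripper_width: 0.0438
```

Call:
carry_out(commands=[0.34,-0.99,0,-0.51,0,0.34,-0.99,0,-0.51,0,0.34,-0.99,0,-0.51,0,0.34,-0.99,0,-0.51,0,0.34,-0.99,0,-0.51,0,0.34,-0.99,0,-0.51,0,0.34,-0.99,0,-0.51,0,0.32,-0.99,0,-0.48,0])

```text
time_s: 6.15
tcp_pos: [0.5781, -0.0129, 0.2026]
eef_rot: [180.0, 0.0, -16.3]
contact_force: [1.5, 0.5, 0.5]
gripper_width: 0.0441
```

Call:
carry_out(commands=[0,0,0,0,0,0,0,-1,0,0,0,0,-0.7,0,0,0,0,0,0,0])

```text
time_s: 6.55
tcp_pos: [0.575, -0.0116, 0.1307]
eef_rot: [179.8, 0.4, -16.2]
contact_force: [-0.3, -0.2, -0.3]
gripper_width: 0.0436
```

```bash
python3 - <<'E'
from h import *
o=[]
for n,b in(("top",(195,165,320,285)),("scene",(285,215,410,335))):
    f,K,T=grab(n); o.append(cv2.resize(f[b[1]:b[3],b[0]:b[2]],(390,375),interpolation=cv2.INTER_CUBIC))
cv2.imwrite("pics/w1.png",np.hstack(o)[...,::-1])
E
```

```text
(no output)
```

View pics/w1.png

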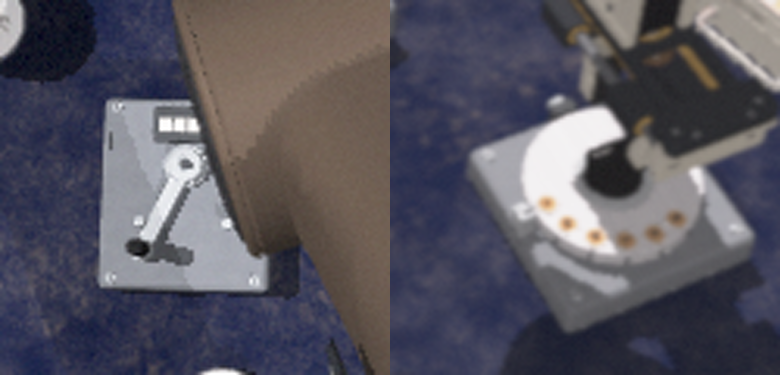

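The lever is back home (left panel, post at (138,246)). The fingers are above the bar, and the scene view shows the wells from (547,203) to (677,217).

Call:
carry_out(commands=[0,0,0,0,0,0,0,0,0,0,0,0,0,0,0])

```text
time_s: 6.95
tcp_pos: [0.5788, -0.0106, 0.1358]
eef_rot: [-179.9, -0.1, -16.2]
contact_force: [0.2, 0.5, 0.2]
gripper_width: 0.0436
```

```bash
python3 - <<'E'
from h import *
s=telemetry.get_state();print(s["tcp_pos"],s["contact_force"],s["moment"],s["joints"],s["eef_rot"])
E
```

```text
[ 0.57877167 -0.01059116  0.13583489] [0.15143475 0.47255914 0.18992769] [ 0.00605185  0.02770776 -0.00399972] [ 1.83053121e+01  1.71399251e+01 -2.02984484e+01  7.32647069e-03
 -5.24417231e+01  5.55280212e+01] [-1.79936930e+02 -1.02141142e-01 -1.61622631e+01]
```

Call:
carry_out(commands=[0,0,-0.5,0,0,0,0,-0.5,0,0,0,0,-0.3,0,0,0,0,0,0,0,0,0,0,0,1,0,0,0,0,1,0,0,0,0,1,0,0,0,0,1], grip_force=30)

```text
time_s: 7.75
tcp_pos: [0.5786, -0.0108, 0.0832]
eef_rot: [-180.0, -0.1, -16.2]
contact_force: [0.3, -0.3, 0.2]
gripper_width: 0.0174
```

Call:
carry_out(commands=[0,0,0,0,1,0,0,0,0,1])

```text
time_s: 7.95
tcp_pos: [0.5783, -0.0114, 0.0831]
eef_rot: [180.0, -0.0, -16.2]
contact_force: [-1.5, -4.2, 5.2]
gripper_width: 0.0138
```

```bash
python3 - <<'E'
from h import *
s=telemetry.get_state();print(s["tcp_pos"],s["contact_force"],s["moment"],s["eef_rot"],s["gripper_width"])
E
```

```text
[ 0.57827628 -0.01142504  0.08311085] [-1.4692271  -4.20961969  5.15399042] [-1.55638943  0.28388784  0.00390751] [ 1.79971287e+02 -2.51340682e-02 -1.61769841e+01] 0.013775619599328466
```

Call:
carry_out(commands=[0,-0.03,0,0,1,0,0,0,-0.4,1,0,0,0,-0.6,1,0,0,0,-0.6,1,0,0,0,-0.6,1,0,0,0,-0.6,1,0,0,0,-0.6,1,0,0,0,-0.6,1])

```text
time_s: 8.75
tcp_pos: [0.5783, -0.0114, 0.0831]
eef_rot: [-179.9, -0.0, -32.3]
contact_force: [-2.3, 3.1, 6.2]
gripper_width: 0.0139
```

```bash
python3 - <<'E'
from h import *
s=telemetry.get_state();print(s["tcp_pos"],s["contact_force"],s["moment"],s["eef_rot"],s["gripper_width"])
f,K,T=grab("scene"); b=(285,215,410,335); cv2.imwrite("pics/w2.png",cv2.resize(f[b[1]:b[3],b[0]:b[2]],(600,576),interpolation=cv2.INTER_CUBIC)[...,::-1])
E
```

```text
[ 0.57834762 -0.01136307  0.08312083] [-2.2565147   3.06502829  6.23443184] [0.98881267 1.00418011 0.07018605] [-1.79936993e+02 -8.76945766e-03 -3.22590567e+01] 0.013945057491779251
```

View pics/w2.png

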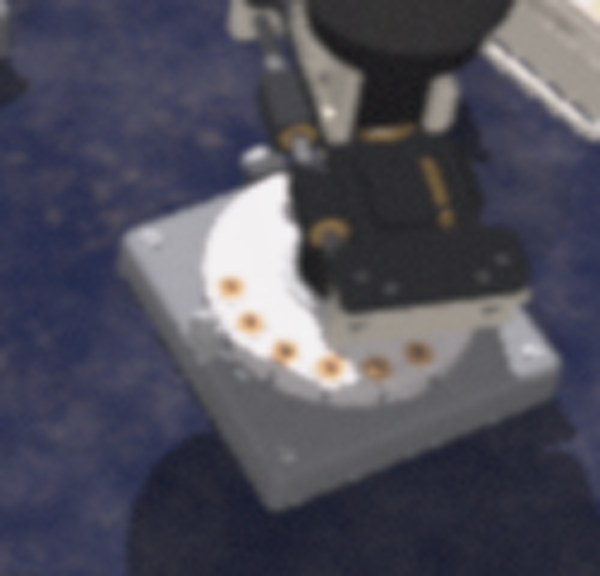

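The wheel follows the gripper: the wells have moved clockwise and now run from (230,287) to (418,352), with the pointer at about (208,320). Turning on.

Call:
carry_out(commands=[0,0,0,-0.75,1,0,0,0,-0.75,1,0,0,0,-0.75,1,0,0,0,-0.75,1,0,0,0,-0.75,1,0,0,0,-0.75,1,0,0,0,-0.75,1,0,0,0,-0.75,1])

```text
time_s: 9.6
tcp_pos: [0.5786, -0.0112, 0.0831]
eef_rot: [-179.9, 0.0, -56.3]
contact_force: [-2.1, 4.2, 5.5]
gripper_width: 0.0139
```

Call:
carry_out(commands=[0,0,0,-0.75,1,0,0,0,-0.75,1,0,0,0,-0.75,1,0,0,0,-0.75,1,0,0,0,-0.75,1,0,0,0,-0.75,1,0,0,0,-0.5,1,0,0,0,0,1])

```text
time_s: 10.4
tcp_pos: [0.5788, -0.0111, 0.0831]
eef_rot: [-179.9, 0.0, -76.2]
contact_force: [-2.1, 4.7, 5.3]
gripper_width: 0.0144
```

```bash
cat > wells.py <<'E'
from loc import *
f,K,T=grab("scene"); s=telemetry.get_state();print(s["tcp_pos"],s["contact_force"],s["moment"],s["eef_rot"],s["gripper_width"])
def ang(f):
    h=cv2.cvtColor(f,cv2.COLOR_RGB2HSV); m=((h[...,1]>75)&(h[...,0]<25)&(h[...,2]>90)).astype(np.uint8)
    k=np.zeros_like(m); k[235:325,305:410]=m[235:325,305:410]
    n,l,st,c=cv2.connectedComponentsWithStats(k)
    for i in range(1,n):
        if st[i,4]>=4:
            p=ray(K,T,*c[i],.050)[:2]-np.array([.5785,-.0112]); r_=np.hypot(*p)
            if .04<r_<.065: print(c[i].round(1),st[i,4],"r",r_.round(4),"ang",np.degrees(np.arctan2(p[1],p[0])).round(1))
print("home");ang(np.load("scene0.npz")["f"]);print("now");ang(f)
b=(285,215,410,335)
cv2.imwrite("pics/w3.png",cv2.resize(f[b[1]:b[3],b[0]:b[2]],(600,576),interpolation=cv2.INTER_CUBIC)[...,::-1])
E
python3 wells.py
```

```text
[ 0.57870968 -0.01110232  0.08311311] [-1.64928066  5.12206034  5.87071402] [1.72553824 0.7203084  0.07897911] [-1.79907532e+02  4.53022602e-02 -7.61312808e+01] 0.013427891299413028
home
[334.8 279.6] 14 r 0.0509 ang 163.4
[376.5 284.6] 11 r 0.0537 ang -79.4
[341.4 286.1] 11 r 0.0504 ang -172.6
[350.4 290.4] 13 r 0.0509 ang -148.5
[369.4 289.4] 13 r 0.0523 ang -101.9
[360.3 291.5] 12 r 0.0515 ang -124.8
now
[332.4 275.6] 5 r 0.0518 ang 150.6
[337.3 282.2] 12 r 0.0498 ang 172.9
[344.9 288.4] 17 r 0.051 ang -162.3
[354.2 291.6] 11 r 0.0522 ang -139.3
```

The wells show 59.7° turned and the tool 59.9°, so there is no slip. About 8.9° remains.

Call:
carry_out(commands=[0,0,0,-0.6,1,0,0,0,-0.6,1,0,0,0,-0.6,1,0,0,0,-0.4,1,0,0,0,0,1,0,0,0,0,1])

```text
time_s: 11.05
tcp_pos: [0.5788, -0.0111, 0.0831]
eef_rot: [-179.9, 0.1, -84.9]
contact_force: [-1.8, 4.4, 4.5]
gripper_width: 0.0138
```

```bash
python3 wells.py
```

```text
[ 0.57886583 -0.01105898  0.08313897] [-1.14375907  4.33575075  5.66048981] [1.71310983 0.55225172 0.13210133] [-1.79900860e+02  6.05548708e-02 -8.49040658e+01] 0.013639747326948018
home
[334.8 279.6] 14 r 0.0509 ang 163.4
[376.5 284.6] 11 r 0.0537 ang -79.4
[341.4 286.1] 11 r 0.0504 ang -172.6
[350.4 290.4] 13 r 0.0509 ang -148.5
[369.4 289.4] 13 r 0.0523 ang -101.9
[360.3 291.5] 12 r 0.0515 ang -124.8
now
[335.  279.8] 12 r 0.0507 ang 164.1
[341.1 286.5] 15 r 0.0517 ang -172.3
[350.3 290.8] 9 r 0.0519 ang -148.3
```

View pics/w3.png

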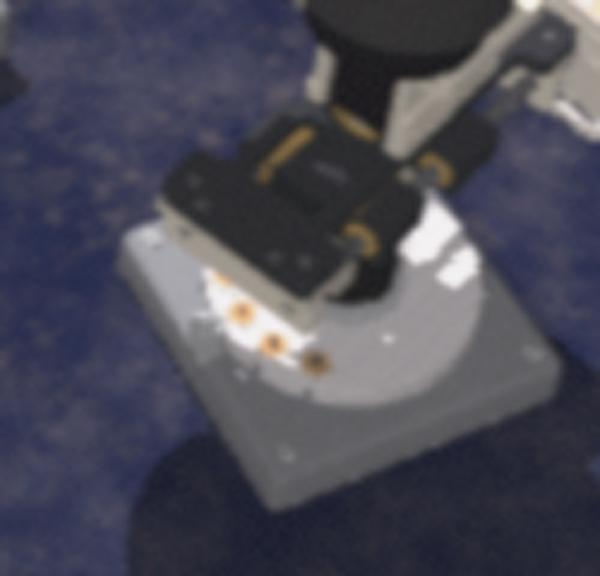

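Call:
carry_out(commands=[0,0,0,-0.05,1,0,0,0,0,1,0,0,0,0,1,0,0,0,0,1,0,0,0,0,1,0,0,0,0,1,0,0,0,0,1,0,0,0,0,1])

```text
time_s: 11.9
tcp_pos: [0.5788, -0.0111, 0.0831]
eef_rot: [-179.9, 0.1, -85.1]
contact_force: [-0.7, 5.0, 5.9]
gripper_width: 0.0135
```

```bash
python3 wells.py | grep -A9 -e now -e '^\[ 0' && python3 - <<'E'
from h import *
for n,bs in(("scene",dict(bottle=(362,203,380,238),dish=(186,248,222,282),cup=(233,133,265,176),glass=(410,240,450,285),counter=(210,190,290,250))),("top",dict(dish=(248,280,284,314),cup=(160,145,205,188),counter=(222,190,290,262)))):
    f,_,_=grab(n); a=np.load(n+"0.npz")["f"]
    for k,b in bs.items():
        d=np.abs(f[b[1]:b[3],b[0]:b[2]].astype(int)-a[b[1]:b[3],b[0]:b[2]]).max(2); print(n,k,d.mean().round(1),(d>40).mean().round(3))
    np.savez(n+"1.npz",f=f)
E
```

```text
[ 0.57885399 -0.0110615   0.08312166] [-1.23034451  4.7994655   5.31374857] [1.74522815 0.57101564 0.08754123] [-1.79902543e+02  5.93641667e-02 -8.51011049e+01] 0.013850830564752843
home
[334.8 279.6] 14 r 0.0509 ang 163.4
[376.5 284.6] 11 r 0.0537 ang -79.4
[341.4 286.1] 11 r 0.0504 ang -172.6
[350.4 290.4] 13 r 0.0509 ang -148.5
[369.4 289.4] 13 r 0.0523 ang -101.9
[360.3 291.5] 12 r 0.0515 ang -124.8
now
[335.  279.5] 16 r 0.0503 ang 163.3
[341.1 286.4] 14 r 0.0516 ang -172.6
[350.4 290.7] 10 r 0.0517 ang -148.2
scene bottle 60.6 0.681
scene dish 1.5 0.0
scene cup 4.8 0.0
scene glass 1.5 0.0
scene counter 3.9 0.0
top dish 5.1 0.0
top cup 8.0 0.0
top counter 27.5 0.26
```

```bash
python3 - <<'E'
from h import *
s=np.load("scene1.npz")["f"];s0=np.load("scene0.npz")["f"];t=np.load("top1.npz")["f"]
c=lambda f,b:cv2.resize(f[b[1]:b[3],b[0]:b[2]],(265,265))
b=(310,180,430,300)
cv2.imwrite("pics/end.png",np.hstack([c(s0,b),c(s,b),c(t,(300,90,450,240))])[...,::-1])
E
```

```text
(no output)
```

View pics/end.png

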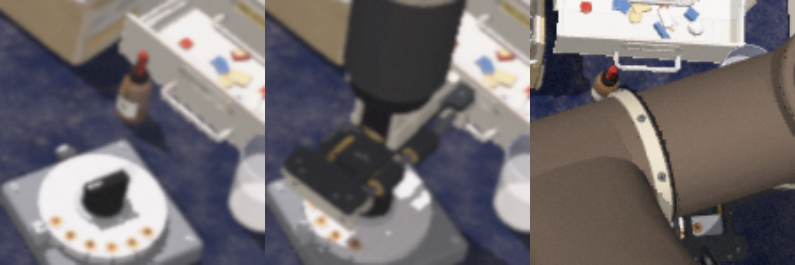

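The right panel shows the dropper bottle still standing at (607,80). In the scene view the wrist hides it, which explains the difference there. Everything is in place, so I'm handing in.

```bash
python3 -c "
from plant import r,telemetry
print(r.close_job()); print(telemetry.get_state()['time_s'])"
```

```text
the job is handed in; nothing more can be done
None
the job is handed in; nothing more can be done
```

I logged the view on the frame counter, turned the wheel three clicks clockwise, and handed the job in at about 12 s with the grip still held.

- **Counter lever:** I pushed the post to its stop, where the TCP position matched the predicted stop and the force rose from about 4 N to about 15 N. I then guided it back, and the picture afterwards shows it at its rest position. I did not read the counter's number display.
- **Wheel:** The tool turned 68.9° against the 68.75° wanted. The last picture puts the three visible wells within about 0.3° of the places the first three held at home, so the third well on stands at the pointer. The grip did not slip over about 0.8 s of holding.
- **Other things:** The petri dish, swab cup and clear glass were unchanged between the first and last pictures. The dropper bottle could not be compared that way because the wrist hid it in the scene view. The top view shows it standing where it was.
- **Check that looked off:** The counter also differed in the top view, probably because the arm covers part of it. The scene view showed the counter unchanged.

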